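Tong a gauge block into the dry-air canister and hold its bayonet lid at the purge mark

ROBOT

A 6-joint arm with a two-finger parallel gripper is mounted at the origin on a cart in front of the work surface, level with it; the furniture and walls round the work are solid. World frame = base frame: x ahead of the robot, y to its left, z up, the work surface at z = 0. Lengths are in mm, angles in rad, forces in N, time in s.
With the tool pointing down it reaches from about 225 to 725 mm from the base axis. Payload 3.1 kg.
Tool frame: the origin (TCP) lies midway between the tips of the shut fingers; the grasp point (between the pads) lies 19 mm behind it; z points along the fingers, y is the line along which they close (so a half turn about z gives the same grasp; the last joint's range is limited). The gripper opens to 85 mm and grips with 20 to 120 N. Pads are 22 mm wide; open, the fingers measure 114 mm over their backs; the gripper's body (76 mm by 85 mm) begins 54 mm behind the grasp point. The pads swing forward as they close: fully open they stand 13 mm farther back than shut.
Start: joints at [-1.325, 0.048, 0.099, 1.622, 0, 1.443], TCP at [191.691, -488.745, 231.312] pointing down, gripper open.
Joint ranges: [-2.91, 2.91], [-0.99, 1.94], [-1.21, 1.42], [-2.12, 2.29], [-1.49, 1.47], [-3.14, 3.14]. Speed limits (rad/s): [2.79, 2.79, 3.14, 3.14, 3.14, 3.14].

INTERFACE

Orientations are given as a rotation vector (axis times angle).
In Python, from rig import r gives the robot as it stands.
- The arm moves only by the shell command python3 -m handwheel 'ROWS' [OPENING] [FORCE]. ROWS is a JSON object of lists of equal length, an entry for each row: "linear": the shift along the world's x, y, z in m, a list of three; "roll": the turn about the world's z in units of 6 degrees (1.0 is 6 degrees). In form: {"linear": [[tx, ty, tz], ...], "roll": [roll, ...]}. A call has 1 to 8 rows; each row shifts and turns the commanded pose from where the row before left it; what a row does not reach is not made up. A row lasts 1/10 s, in which the tool goes at most 50 mm and 8.59 degrees, less where a joint would pass 70% of its speed; a pose out of reach is approached as far as the arm can. A call is refused whole if a number of a shift passes 0.05 or a number of a turn 1, either way. A call with a gripper value outside its range is refused whole. OPENING is the closure, from 0 (fully open) to 1 (shut), set as the call begins (- or left out, the last holds). The fingers move at their own pace and stop on an object; FORCE is the grip in N (left out, the last holds). Time passes only in rows, so rows that do not move let the fingers close. It gives the time, the measured TCP pose, the force, the opening and the grip force at its end, in the units of the state.
- r.read_state(): the state, without advancing time (a new reading comes with each control period).
- r.read_camera(name): name is "side" or "top"; returns (picture, depth): 384x512x3 uint8, red, green, blue; 384x512 float32, mm along the optical axis (not along the pixel's ray), 0 where there is no reading.
- r.camera_info(name): a dict with "mtx" (3x3 intrinsics, pixels), "rvec" (rotation vector, rad) and "tvec" (3), from world to camera coordinates, as OpenCV has them. Camera axes: x right, y down, z forward; pixel columns grow to the right and rows downward; lengths in mm; the calibration is good to about 2 mm. A picture is of the moment at which its call begins. camera_info takes no time and is no camera call.
- r.hand_in(): hands the job in; it is judged then, once.
The state is a dict: "clock": time; "qpos": joint angles; "qvel": joint speeds; "joint_torque": joint torques, N m; "ee_pos": TCP position; "ee_rot": TCP orientation; "ft_force": force on the tool from outside, world axes, zero at the start; "torque": the same for the moment, N m; "grip_width": opening from 0.0 (shut) to 1.0 (fully open); "gripper_force": force on a finger pad.
Only numpy, scipy, OpenCV 4.12 (cv2) and the standard library are available. Lean on these libraries where they do the work, as an engineer would, in place of code of your own. Each camera call takes 0.05 s, during which the arm holds its last target. There are 200 camera calls.

TASK

Put the thick gauge block away for dry storage: pick it up with the spring tongs (fingers must not touch the ground faces), lower it upright onto the floor of the blue canister without dropping it, and stand the tongs back in their wooden stand. Then fit the bayonet lid down through its notches (white marks) and turn it clockwise, seen from above, only as far as the yellow halfway mark, never into the lock click at the red one, and finish still gripping the lid there, seated flat, so that purge air can vent past it. Leave the thin gauge block, dial indicator and ground steel roll where they are.

Things in the scene. Friction and masses are not known exactly. Their poses are not given: they have to be found in the camera images.
- canister: blue aluminium pot fixed on a grey base plate (112 x 112 x 10). Origin: on the table at the pot's axis, z up. Pot 84 outside, 75 inside dia, floor 10 up, rim top 56 up. Its mouth has an inward lip (65 dia opening, 50 to 55.6 up) with two notches centred on the +x and -x axes, 30 degrees wide, 75 dia. Dark collar 108 dia, 42 up. Brass hose barb out to 77 at +y, 23 up
- half_mark (a point): on the canister's axis at the rim (56 up); its x axis points to the yellow halfway mark, the canister's x turned 40 degrees clockwise seen from above. The lid's x axis shall lie along it, either way round. Marks stand on both sides of the collar: white at the notches (0 degrees, lid goes in), yellow at 40, red at 80 degrees clockwise
- lock_mark (a point): same point, x axis to the red lock mark (80 degrees clockwise). A stop lets the lid turn no more than 7 degrees anticlockwise from the white mark
- click_plunger (a joint): one of two opposite sprung plungers in brass bosses, pushed out 0 to 0.004 m by the lugs. They touch the lugs only once the lid is more than about 50 degrees clockwise of the white mark; a few tenths of a N m more and the lid clicks into its lock at 80 degrees
- lid: loose aluminium lid, 200 g, standing on its plug. Origin: centre of the plug's underside. Plug 62 dia, 0 to 13 up, chamfered foot, two lugs along +x and -x (out to 35.5 from the axis, 11 wide, 0 to 5 up). Flange 90 dia, 13 to 19 up, black index lines at +x and -x. Half-turn symmetric. Seated: flange on the rim, origin 43 above the canister's; lugs have 2 of play under the lip; turns easily
- lid_grip (a point): point in the lid's black wing grip, 41 above its origin. The grip runs along the lid's x: 66 long, 14 wide, 19 to 49 up; grip it across y
- tongs_stand: fixed hardwood stand: base 62 x 92 x 6, upright box 31 x 68, top 50 up, with an open pocket 19 (x) x 56 (y) whose floor is 6 above the table. Origin: on the table, at the pocket's centre
- tongs: loose U-shaped steel spring tongs, 90 g, 130 tall, tips down on the pocket floor. Origin: midway between the tips, z up to the bow, where the two arms (at -y and +y, 14 wide) pivot, 129 up. White nylon tip pads 4 thick, 0 to 20 up; sprung open 42 between the tips, 50 over them
- tongs_grip (a point): between the blue finger pads of the tongs, 96 above the tips; pads 18 wide, 84 to 108 up; squeeze along the tongs' y. Sprung open 46 over their lower edge. Squeezed to 43: about 34 between the tips; 40: arms parallel, 26 between the tips. The spring pushes back 3 to 10 N: a gripper set to 43 carries the tongs open; 30 N of grip pinches the block firmly
- gauge_block: loose square ground steel gauge block, 26 x 26, 25 tall, 130 g, flat on the table. Origin: centre of its underside, z up; side faces along its x and y
- thin_block: bystander: thin gauge block, 26 x 26 x 11, origin under its centre
- indicator: bystander: round dial indicator lying on its back, 119 x 59 x 24, origin under its centre
- sine_roll: bystander: plain ground steel roll lying along its y, 13 dia x 80, origin under its centre
There are look-alikes about, which are no part of the job. Several things have the shape of the tongs; the one meant has the colours described above.

How it is judged:
By the outcome, as a careful person would: the job done as asked, in the order asked, and still so for the second after the job is handed in, while the arm keeps its last pose, push and grip.
It also fails if it takes over 72 s, if anything falls off the work surface, if the arm or the gripper's body presses on something with over 40 N, if the wrist force passes 120 N, or if a joint passes its speed limit or range.

## Working session

There is one attempt and no reset: what is moved stays moved. The work goes in short steps, Python scripts to look and compute and a shell command to move; the robot and the scene stay as the last step left them, time stands still between calls to the robot, and variables do not carry over. Pictures are saved under pics/ and viewed, at most 10 in all, crops included, and the job is handed in when it is done.

```bash
ls; mkdir -p pics; python3 - <<'E'
from rig import r
import cv2,numpy as np
for n in ("top","side"):
    im,d=r.read_camera(n); np.savez(f"{n}0.npz",im=im,d=d)
    cv2.imwrite(f"pics/{n}0.png",cv2.resize(im[:,:,::-1],(800,600),interpolation=cv2.INTER_CUBIC))
    i=r.camera_info(n); R=cv2.Rodrigues(np.array(i["rvec"]))[0]; print(n,i["mtx"],(-R.T@np.array(i["tvec"]).ravel()).round(), R.round(2).tolist())
print(r.read_state())
E
```

```text
pics
top [[448.38607253   0.         260.84810026]
 [  0.         448.38607253 187.75246432]
 [  0.           0.           1.        ]] [ 357.   30. 1366.] [[0.01, -1.0, -0.01], [-0.99, -0.01, -0.15], [0.15, 0.01, -0.99]]
side [[394.72000004   0.         260.56614904]
 [  0.         394.72000004 195.03347464]
 [  0.           0.           1.        ]] [ 10. 815. 818.] [[-0.83, -0.56, -0.02], [-0.33, 0.52, -0.79], [0.45, -0.65, -0.61]]
{'clock': 0.1, 'qpos': array([-1.32477789e+00,  4.86972400e-02,  9.77140018e-02,  1.62200694e+00,
        1.82135538e-05,  1.44299591e+00]), 'qvel': array([ 0.00032421, -0.00108042,  0.004046  , -0.00046495,  0.0020956 ,
       -0.00153676]), 'joint_torque': array([ 2.68056756e-03, -3.39851332e+01,  3.20935106e+01,  1.57997879e-02,
       -1.62504625e-04,  3.96144216e-06]), 'ee_pos': array([ 191.56990419, -488.19039946,  230.20322575]), 'ee_rot': array([-3.08472332e+00, -5.83373113e-01,  1.74894499e-04]), 'ft_force': array([-0.50412367,  0.39887887,  0.33333646]), 'torque': array([ 0.01249453, -0.01825573, -0.03993121]), 'gripper_force': 0.0, 'grip_width': 1.001367342400842}
```

View pics/top0.png

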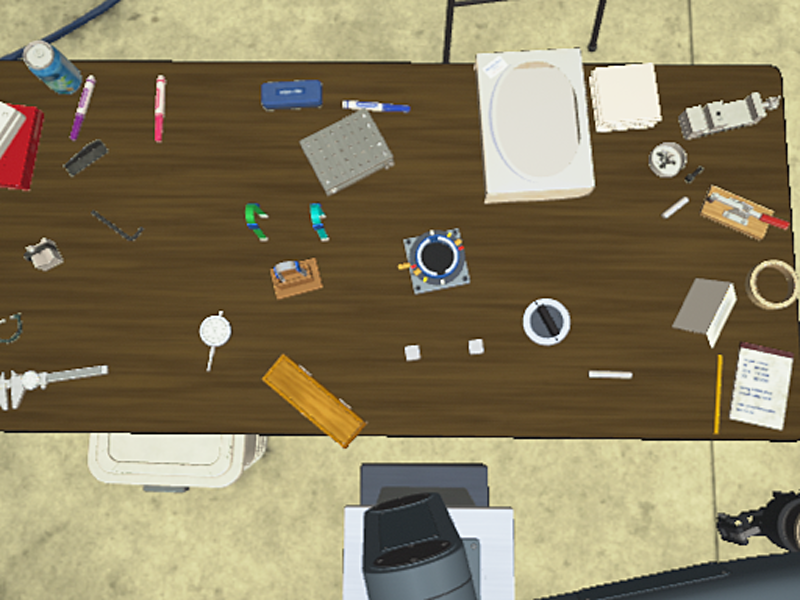

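View pics/side0.png

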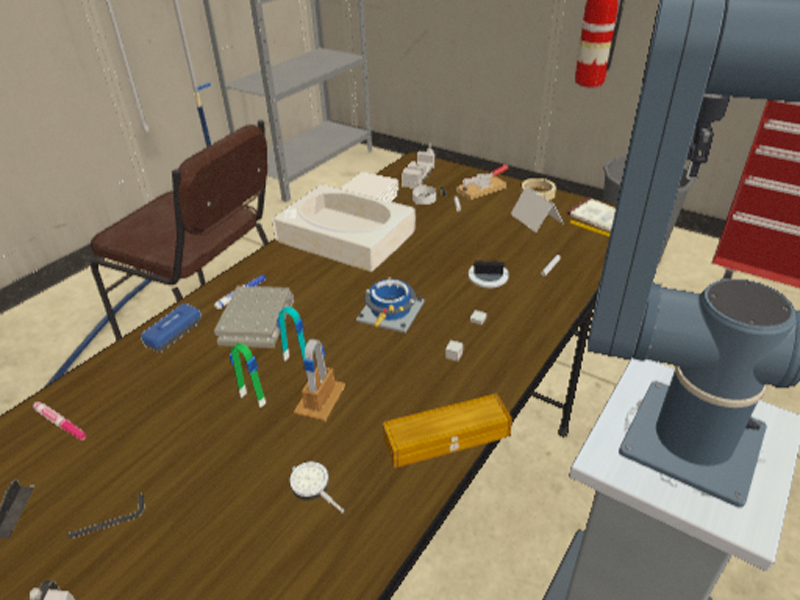

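Top view (800x600 px): three tong shapes: green (256,222), teal (318,222) and steel with blue pads in the wooden stand (295,275). The steel one fits the description. There are two small blocks at (412,352) and (476,346); the side view shows the first (454,350) as taller, so it should be the thick one. The canister is at (437,260), the lid at (547,321), the roll at (610,374) and the indicator at (215,330). I'll measure these and confirm with a crop.

```bash
cat > h.py <<'E'
import numpy as np,cv2
from rig import r
def load(n,f=None):
    if f: z=np.load(f); return z['im'],z['d']
    return r.read_camera(n)
def cloud(n,d):
    i=r.camera_info(n);K=i["mtx"];R=cv2.Rodrigues(np.array(i["rvec"]))[0];t=np.array(i["tvec"]).ravel()
    v,u=np.mgrid[:d.shape[0],:d.shape[1]]
    c=np.stack([(u-K[0,2])/K[0,0]*d,(v-K[1,2])/K[1,1]*d,d],-1)
    return (c-t)@R
def proj(n,P):
    i=r.camera_info(n);return cv2.projectPoints(np.array(P,float).reshape(-1,1,3),np.array(i["rvec"]),np.array(i["tvec"]),np.array(i["mtx"]),None)[0][:,0]
def crop(im,c,w,h,s):
    x,y=c;return cv2.resize(im[y-h//2:y+h//2,x-w//2:x+w//2,::-1],(w*s,h*s),interpolation=cv2.INTER_CUBIC)
E
python3 - <<'E'
from h import *
T,td=load("top","top0.npz");S,sd=load("side","side0.npz")
P=cloud("top",td);Q=cloud("side",sd)
s=.64
def roi(x0,y0,x1,y1): return slice(int(y0*s),int(y1*s)),slice(int(x0*s),int(x1*s))
def rect(name,A,rg,zlo,zhi):
    a=A[rg].reshape(-1,3);m=(a[:,2]>zlo)&(a[:,2]<zhi);b=a[m]
    r_=cv2.minAreaRect(b[:,:2].astype(np.float32)) 
    print(name,len(b),"med",np.median(b,0).round(1),"rect",np.round(r_[0],1),np.round(r_[1],1),round(r_[2],1),"zmax",b[:,2].max().round(1))
print("table z",np.median(P[roi(420,380,560,420)][...,2]),np.median(Q[roi(350,480,380,520)][...,2]))
B=[("blkA",(398,338,427,366)),("blkB",(462,334,490,360)),("lidflange",(515,290,580,352)),("roll",(580,362,640,386)),("ind",(190,305,240,375))]
for n,b in B: rect(n,P,roi(*b),5,60)
rect("grip",P,roi(515,290,580,352),35,60)
rect("can rim",P,roi(395,220,480,300),50,62)
rect("can base",P,roi(395,220,480,300),5,16)
rect("stand base",P,roi(260,240,335,305),3,12)
rect("stand top",P,roi(260,240,335,305),42,56)
rect("tongs",P,roi(260,240,335,305),70,140)
rect("blkA side",Q,roi(440,335,470,367),6,60)
rect("blkB side",Q,roi(465,305,492,330),6,60)
rect("tongs side",Q,roi(295,335,332,390),60,140)
cv2.imwrite("pics/crop1.png",np.vstack([np.hstack([crop(T,(190,172),66,50,6),crop(T,(280,166),66,50,6)]),np.hstack([crop(S,(200,240),66,50,6),crop(T,(350,206),66,50,6)])]))
E
```

```text
table z -0.23073377048384625 -0.9052341510653871
blkA 83 med [444.   35.6  24.6] rect [451.1  35.8] [42.4 48.6] 0.9 zmax 30.7
blkB 86 med [457.9 -87.8  10.6] rect [457.6 -87.7] [44.2 52.4] 7.8 zmax 17.7
lidflange 734 med [ 506.5 -220.3   20.2] rect [ 510. -227.] [124.  119.8] 88.6 zmax 55.4
roll 130 med [ 406.7 -345.3   11. ] rect [ 409.3 -350.1] [101.5  40.8] 87.2 zmax 19.0
ind 380 med [479.  417.5  18.4] rect [465.6 421.3] [136.1  88.9] 2.6 zmax 28.8
grip 120 med [ 504.  -222.7   47.5] rect [ 506.4 -222.7] [65.4 15.4] 27.9 zmax 55.4
can rim 249 med [626.1 -10.1  55.9] rect [625.7 -11.2] [81.8 83.8] 83.5 zmax 61.7
can base 691 med [626.   -8.7  10.2] rect [630.  -12.3] [160.4 167.8] 0.8 zmax 16.0
stand base 483 med [587.5 261.2   5.3] rect [602.2 263.8] [129.2 145.6] 0.9 zmax 12.0
stand top 116 med [582.7 258.2  49.5] rect [587.6 265.6] [31.2 67.6] 16.1 zmax 55.9
tongs 103 med [588.3 263.1 130.2] rect [588.3 265.3] [17.6 44.6] 16.5 zmax 139.8
blkA side 94 med [437.3  42.5  22.1] rect [440.3  36.6] [27.5 30.2] 7.4 zmax 27.2
blkB side 49 med [453.2 -85.7   9.8] rect [453.8 -86.3] [26.2 29.4] 5.3 zmax 13.2
tongs side 264 med [583.9 274.  100.9] rect [614.1 241.1] [ 39.2 128. ] 49.0 zmax 137.2
```

View pics/crop1.png

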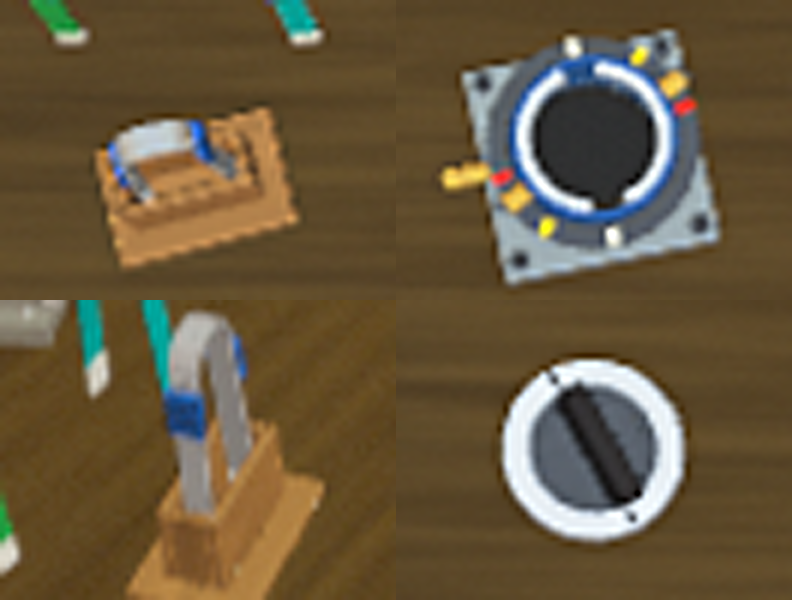

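Block A (top at 24.6 mm) is the thick one and B (10.6 mm) the thin one. The steel tongs with blue pads and white tips sit in the stand; green and teal are decoys. Next I'll refine the poses with silhouette and mark fits.

```bash
cat > fit.py <<'E'
from h import *
from scipy.optimize import minimize
U=4
def mask(im,ch,box,thr):
    x0,y0,x1,y1=box; g=cv2.resize(im[y0:y1,x0:x1,ch],None,fx=U,fy=U,interpolation=cv2.INTER_CUBIC)
    m=(g>thr).astype(np.uint8); cs=cv2.findContours(m,cv2.RETR_EXTERNAL,cv2.CHAIN_APPROX_NONE)[0]
    c=max(cs,key=cv2.contourArea); o=np.zeros_like(m); cv2.fillPoly(o,[c],1); return o
def sil(cam,pts,box,shape):
    p=(proj(cam,pts)-[box[0],box[1]]+.5)*U-.5
    o=np.zeros(shape,np.uint8); h=cv2.convexHull(p.astype(np.float32)); cv2.fillConvexPoly(o,np.round(h*16).astype(np.int32),1,shift=4); return o
def fit(model,views,x0,st):
    def cost(x): 
        return sum(1-2*(sil(c,model(x),b,m.shape)&m).sum()/(sil(c,model(x),b,m.shape).sum()+m.sum()) for c,b,m in views)
    s=np.vstack([x0]+[np.array(x0)+np.eye(len(x0))[i]*st[i] for i in range(len(x0))])
    q=minimize(cost,x0,method="Nelder-Mead",options=dict(initial_simplex=s,xatol=.02,fatol=1e-5)); return q.x,q.fun
def box3(hx,hy,z0,z1):
    def f(x):
        c,s=np.cos(np.radians(x[2])),np.sin(np.radians(x[2]))
        return [[x[0]+c*a-s*b,x[1]+s*a+c*b,z] for a in(-hx,hx) for b in(-hy,hy) for z in(z0,z1)]
    return f
def cyl(R,z0,z1):
    t=np.linspace(0,2*np.pi,60)
    return lambda x:[[x[0]+R*np.cos(a),x[1]+R*np.sin(a),z] for a in t for z in(z0,z1)]
def pix2w(cam,uv,z):
    i=r.camera_info(cam);K=np.array(i["mtx"]);R=cv2.Rodrigues(np.array(i["rvec"]))[0];t=np.array(i["tvec"]).ravel()
    c=-R.T@t;d=R.T@np.linalg.inv(K)@np.array([uv[0],uv[1],1]);return (c+d*(z-c[2])/d[2])[:2]
def boxat(cam,P,hw):
    u,v=proj(cam,[P])[0].astype(int);return (u-hw,v-hw,u+hw,v+hw)
E
python3 - <<'E'
from fit import *
T,_=load("top","top0.npz");S,_=load("side","side0.npz");I={"top":T,"side":S}
for nm,P,mod,x0,hw in [("A",(441,36.5,12),box3(13,13,0,25),[441,36,5],16),("B",(455,-86.5,5),box3(13,13,0,11),[455,-86,5],14),("lid",(506,-222,16),cyl(45,13,19),[506,-222],26)]:
    vs=[]
    for c in I:
        b=boxat(c,P,hw); g=I[c][b[1]:b[3],b[0]:b[2],2]; vs.append((c,b,mask(I[c],2,b,(np.median(g[0])+np.percentile(g,92))/2)))
    for v in (vs,vs[:1],vs[1:]):
        x,f=fit(mod,v,x0,[3,3,12][:len(x0)]); print(nm,[a[0] for a in v],x.round(1),round(f,3))
# canister marks
hsv=cv2.cvtColor(cv2.resize(T,None,fx=4,fy=4,interpolation=cv2.INTER_CUBIC),cv2.COLOR_RGB2HSV)
for n,lo,hi in [("yellow",(24,170,170),(34,255,255)),("red",(0,180,150),(8,255,255)),("red2",(172,180,150),(180,255,255)),("white",(0,0,190),(180,60,255))]:
    m=cv2.inRange(hsv,lo,hi); k,_,st,ce=cv2.connectedComponentsWithStats(m)
    for i in range(1,k):
        uv=(ce[i]+.5)/4-.5; w=pix2w("top",uv,43); q=w-[625.7,-11.2]
        if 35<np.hypot(*q)<60 and st[i,4]>8: print(n,st[i,4],w.round(1),np.hypot(*q).round(1),np.degrees(np.arctan2(q[1],q[0])).round(1))
E
```

```text
A ['top', 'side'] [442.7  33.7   9.4] 0.11
A ['top'] [443.5  34.    8. ] 0.046
A ['side'] [441.5  33.3  10.5] 0.016
B ['top', 'side'] [456.1 -88.9   7.5] 0.115
B ['top'] [457.  -88.8   8.5] 0.029
B ['side'] [455.5 -89.8   2. ] 0.049
lid ['top', 'side'] [ 504.9 -224. ] 0.277
lid ['top'] [ 506.  -224.5] 0.006
lid ['side'] [ 501.9 -220.8] 0.222
yellow 52 [669.4 -34.5] 49.5 -28.1
yellow 70 [582.2  11.1] 48.9 152.8
red 68 [644.7 -58.7] 51.1 -68.2
red 43 [607.5  33.6] 48.4 112.1
white 84 [673.9  -1.5] 49.1 11.4
white 27 [676.4 -37. ] 56.9 -27.0
white 24 [668.  -51.9] 58.7 -43.9
white 60 [659.8  34.8] 57.2 53.5
white 81 [641.1  45.3] 58.5 74.7
white 11 [590.1 -57.7] 58.6 -127.4
white 99 [577.3 -22.1] 49.6 -167.3
white 138 [571.2 -33.4] 58.8 -157.8
white 69 [566.2  -9.7] 59.5 178.6
```

Poses: canister (625.8,-11.9) yaw 12.1°; block (442.6,33.8) yaw ~9°; stand (588,265) yaw 16.3°; lid (506,-224) yaw 28°. All match the given heights and sizes. Moving now.

```bash
python3 -m handwheel '{"linear":[[0.0124,0.0235,0],[0.0124,0.0235,0],[0.0124,0.0235,0],[0.0124,0.0235,0],[0.0124,0.0235,0],[0.0124,0.0235,0],[0.0124,0.0235,0],[0.0124,0.0235,0]],"roll":[0.91,0.91,0.91,0.91,0.91,0.91,0.91,0.91]}' 0 20; python3 -c "
from rig import r;print(r.read_state()['qpos'])"
```

```text
clock: 0.9
ee_pos: [291.1, -299.5, 230.8]
ee_rot: [-2.644, -1.695, -0.0]
ft_force: [-0.6, 0.2, -0.1]
grip_width: 1.0
gripper_force: 0.0
[-9.60600172e-01 -2.29855862e-01 -1.60283254e-01  1.64131546e+00
  8.76528956e-05  1.04112052e+00]
```

```bash
python3 -m handwheel '{"linear":[[0.0124,0.0235,0],[0.0124,0.0235,0],[0.0124,0.0235,0],[0.0124,0.0235,0],[0.0124,0.0235,0],[0.0124,0.0235,0],[0.0124,0.0235,0],[0.0124,0.0235,0]],"roll":[0.91,0.91,0.91,0.91,0.91,0.91,0.91,0.91]}' >/dev/null
python3 -m handwheel '{"linear":[[0.0124,0.0235,0],[0.0124,0.0235,0],[0.0124,0.0235,0],[0.0124,0.0235,0],[0.0124,0.0235,0],[0.0124,0.0235,0],[0.0124,0.0235,0],[0.0124,0.0235,0]],"roll":[0.91,0.91,0.91,0.91,0.91,0.91,0.91,0.91]}' >/dev/null
python3 -m handwheel '{"linear":[[0.0124,0.0237,0],[0.0124,0.0237,0],[0.0124,0.0237,0],[0.0124,0.0237,0],[0.0124,0.0237,0],[0.0124,0.0237,0],[0.0121,0.0238,0],[0,0,0]],"roll":[0.91,0.91,0.91,0.91,0.91,0.91,0.91,0.94]}' 
python3 -c "
from rig import r;import numpy as np
s=r.read_state();e=s['ee_rot'];print(s['qpos'],np.degrees(2*np.arctan2(e[1],e[0])))"
```

```text
clock: 3.3
ee_pos: [576.2, 243.9, 229.1]
ee_rot: [0.456, -3.106, -0.001]
ft_force: [0.6, -0.5, 1.0]
grip_width: 1.003
gripper_force: 0.0
[2.92786727e-01 3.21739495e-01 4.07373137e-01 1.65838369e+00
 1.11056901e-03 1.10668162e-03] -163.28802657142606
```

```bash
python3 -m handwheel '{"linear":[[0.006,0.011,0],[0.006,0.011,0],[0,0,0],[0,0,0],[0,0,-0.03],[0,0,-0.03],[0,0,0],[0,0,0]],"roll":[0,0,0,0,0,0,0,0]}' 
python3 - <<'E'
from fit import *
s=r.read_state();e=s['ee_rot'];print(s['qpos'].round(3),np.degrees(2*np.arctan2(e[1],e[0])))
T,_=load("top");S,_=load("side")
u,v=proj("top",[[588,265,110]])[0].astype(int);a,b=proj("side",[[588,265,110]])[0].astype(int)
cv2.imwrite("pics/g1.png",np.hstack([crop(T,(u,v),80,100,5),crop(S,(a,b),80,100,5)]))
E
```

```text
clock: 4.1
ee_pos: [586.9, 262.5, 170.8]
ee_rot: [0.445, -3.108, 0.001]
ft_force: [-0.2, -0.4, 0.8]
grip_width: 1.0
gripper_force: 0.0
[ 0.316  0.358  0.338  1.552 -0.     0.032] -163.71397436131372
```

View pics/g1.png

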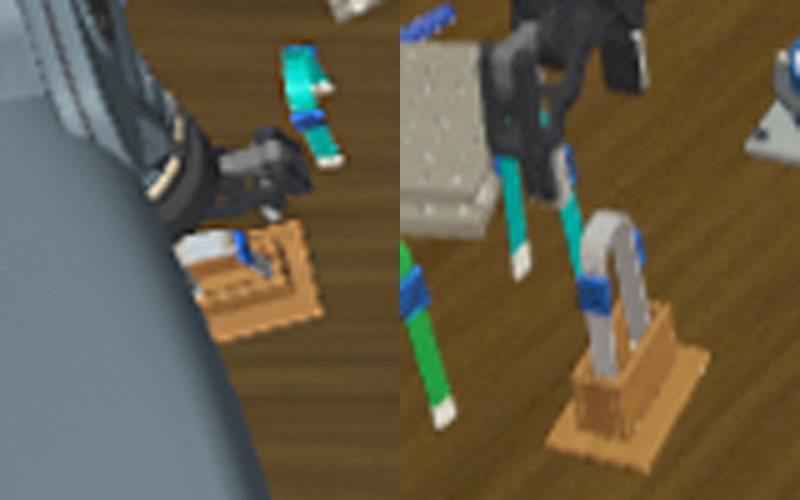

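The gripper is above the steel tongs with the fingers straddling them (side-view crop: tong bow at (610,215), fingertips at (555,190) and (630,80)). Descend and squeeze to 43.

```bash
python3 -m handwheel '{"linear":[[0.001,0.0015,-0.02],[0,0,-0.02],[0,0,-0.02],[0,0,-0.015],[0,0,-0.014],[0,0,0],[0,0,0],[0,0,0]],"roll":[0,0,0,0,0,0,0,0]}' 0 20
python3 -m handwheel '{"linear":[[0,0,0],[0,0,0],[0,0,0],[0,0,0],[0,0,0],[0,0,0],[0,0,0],[0,0,0]],"roll":[0,0,0,0,0,0,0,0]}' 0.45 20
python3 -m handwheel '{"linear":[[0,0,0],[0,0,0],[0,0,0],[0,0,0],[0,0,0],[0,0,0]],"roll":[0,0,0,0,0,0]}' 0.494 20
```

```text
clock: 5.0
ee_pos: [589.7, 265.1, 83.8]
ee_rot: [-0.445, 3.107, 0.001]
ft_force: [0.4, 0.2, 0.1]
grip_width: 1.002
gripper_force: 0.0
clock: 5.8
ee_pos: [588.8, 264.8, 82.3]
ee_rot: [0.446, -3.11, -0.0]
ft_force: [-0.2, -0.4, -0.3]
grip_width: 0.551
gripper_force: 0.2
clock: 6.4
ee_pos: [589.0, 264.5, 82.5]
ee_rot: [-0.446, 3.109, -0.001]
ft_force: [0.3, -1.7, 1.1]
grip_width: 0.508
gripper_force: 7.8
```

```bash
python3 -m handwheel '{"linear":[[0,0,0.005],[0,0,0.01],[0,0,0.02],[0,0,0.02],[0,0,0.02],[0,0,0.015],[0,0,0],[0,0,0]],"roll":[0,0,0,0,0,0,0,0]}'
python3 - <<'E'
from fit import *
T,_=load("top");S,_=load("side")
a,b=proj("side",[[588,265,140]])[0].astype(int)
cv2.imwrite("pics/g2.png",crop(S,(a,b+5),80,100,6))
E
```

```text
clock: 7.2
ee_pos: [588.9, 265.2, 172.7]
ee_rot: [-0.446, 3.109, 0.001]
ft_force: [0.2, -1.8, -2.3]
grip_width: 0.512
gripper_force: 5.2
```

View pics/g2.png

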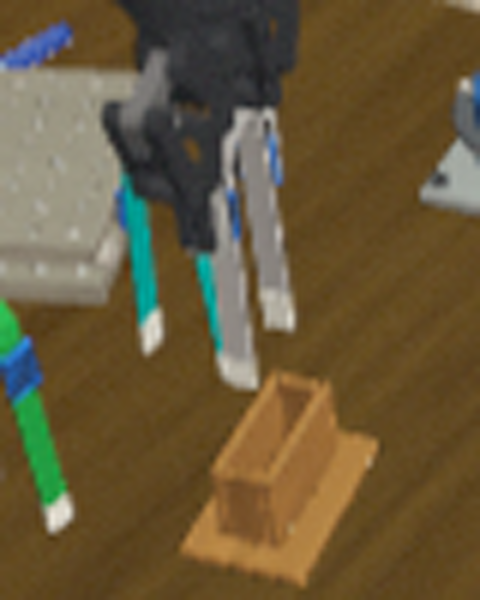

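Tongs are held upright and open (tips at (238,370) and (278,310) in the crop) and the stand is empty. On to the block.

```bash
python3 -m handwheel '{"linear":[[-0.01,-0.016,0],[-0.02,-0.031,0],[-0.024,-0.038,0],[-0.024,-0.038,0],[-0.024,-0.038,0],[-0.02,-0.032,0],[-0.016,-0.025,0],[-0.008,-0.0134,0]],"roll":[-0.15,-0.15,-0.15,-0.15,-0.15,-0.15,-0.15,-0.15]}'
python3 -m handwheel '{"linear":[[0,0,-0.01],[0,0,-0.02],[0,0,-0.015],[0,0,0],[0,0,0],[0,0,0]],"roll":[0,0,0,0,0,0]}'
python3 - <<'E'
from fit import *
s=r.read_state();e=s['ee_rot'];print(np.degrees(2*np.arctan2(e[1],e[0])))
T,_=load("top");S,_=load("side");np.savez("t2.npz",im=T);np.savez("s2.npz",im=S)
a,b=proj("side",[[442,34,40]])[0].astype(int);c,d=proj("top",[[442,34,40]])[0].astype(int)
print((a,b),(c,d))
cv2.imwrite("pics/g3.png",np.hstack([crop(S,(a,b),50,75,8),crop(T,(c,d),50,75,8)]))
E
```

```text
clock: 8.1
ee_pos: [440.4, 31.8, 170.9]
ee_rot: [0.245, -3.129, -0.0]
ft_force: [0.2, -0.5, -0.6]
grip_width: 0.502
gripper_force: 5.2
clock: 8.7
ee_pos: [443.3, 33.7, 127.7]
ee_rot: [-0.251, 3.131, 0.0]
ft_force: [0.1, 0.3, -1.5]
grip_width: 0.503
gripper_force: 5.2
189.1564662265594
(np.int64(290), np.int64(217)) (np.int64(263), np.int64(225))
```

View pics/g3.png

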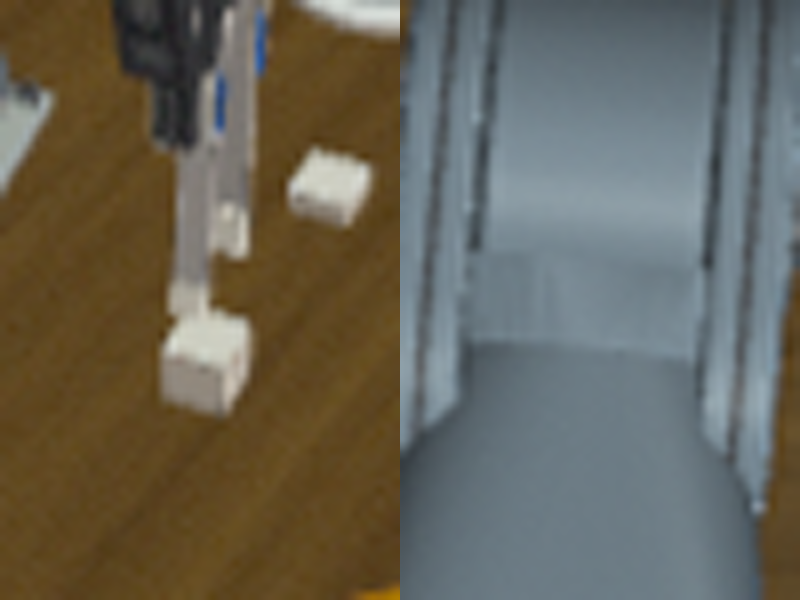

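```bash
python3 - <<'E'
from fit import *
def pts(cx,cy,yaw,L):
    c,s=np.cos(np.radians(yaw)),np.sin(np.radians(yaw));return [[cx+c*x-s*y,cy+s*x+c*y,z] for x,y,z in L]
L=[(x,y,51.3) for y in(21,17,-17,-21) for x in(-7,7)]
p=(proj("side",pts(443.2,33.8,9.2,L))-[265,180]+.5)*8
for l,q in zip(L,p): print("tongs",l,q.round())
B=[(x,y,z) for z in(0,25) for x in(-13,13) for y in(-13,13)]
for yaw in (9,):
  p=(proj("side",pts(442.0,33.6,yaw,B))-[265,180]+.5)*8
  for l,q in zip(B,p): print("block",l,q.round())
E
```

```text
tongs (-7, 21, 51.3) [202. 315.]
tongs (7, 21, 51.3) [167. 305.]
tongs (-7, 17, 51.3) [206. 308.]
tongs (7, 17, 51.3) [171. 298.]
tongs (-7, -17, 51.3) [239. 253.]
tongs (7, -17, 51.3) [204. 244.]
tongs (-7, -21, 51.3) [243. 247.]
tongs (7, -21, 51.3) [208. 238.]
block (-13, -13, 0) [248. 367.]
block (-13, 13, 0) [224. 409.]
block (13, -13, 0) [185. 349.]
block (13, 13, 0) [160. 391.]
block (-13, -13, 25) [251. 318.]
block (-13, 13, 25) [226. 360.]
block (13, -13, 25) [187. 300.]
block (13, 13, 25) [161. 341.]
```

Predicted and observed tip and block corners agree to about 1 mm. Descend.

```bash
python3 -m handwheel '{"linear":[[0,0,-0.015],[0,0,-0.015],[0,0,-0.01],[0,0,-0.007],[0,0,0],[0,0,0]],"roll":[0,0,0,0,0,0]}'
python3 - <<'E'
from fit import *
S,_=load("side")
a,b=proj("side",[[442,34,30]])[0].astype(int)
cv2.imwrite("pics/g4.png",crop(S,(a,b),50,60,10))
E
```

```text
clock: 9.4
ee_pos: [443.1, 33.3, 80.7]
ee_rot: [-0.25, 3.131, -0.0]
ft_force: [-0.3, 0.5, -0.8]
grip_width: 0.506
gripper_force: 5.2
```

View pics/g4.png

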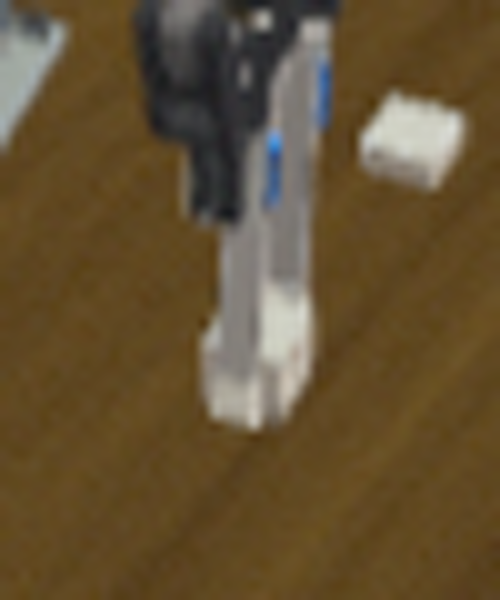

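The tongs straddle the block (tips at (235,400)), with no contact force. Squeeze at 30 N and lift.

```bash
python3 -m handwheel '{"linear":[[0,0,-0.001],[0,0,0],[0,0,0],[0,0,0],[0,0,0],[0,0,0],[0,0,0],[0,0,0]],"roll":[0,0,0,0,0,0,0,0]}' 0.7 30
python3 -m handwheel '{"linear":[[0,0,0],[0,0,0],[0,0,0.002],[0,0,0.005],[0,0,0.015],[0,0,0.02],[0,0,0],[0,0,0]],"roll":[0,0,0,0,0,0,0,0]}'
```

```text
clock: 10.25
ee_pos: [443.9, 33.3, 80.9]
ee_rot: [-0.25, 3.129, -0.001]
ft_force: [-0.6, 0.8, 5.5]
grip_width: 0.464
gripper_force: 33.9
clock: 11.05
ee_pos: [442.8, 33.4, 121.0]
ee_rot: [-0.25, 3.132, -0.0]
ft_force: [-0.5, -0.3, -2.1]
grip_width: 0.464
gripper_force: 32.7
```

```bash
python3 -m handwheel '{"linear":[[0,0,0.015],[0.01,-0.002,0.02],[0.03,-0.008,0.01],[0.04,-0.01,0],[0.04,-0.01,0],[0.035,-0.008,0],[0.02,-0.005,0],[0.008,-0.0023,0]],"roll":[0,0,0,0,0,0,0,0]}'
python3 -m handwheel '{"linear":[[0,0,0],[0,0,0],[0,0,-0.015],[0,0,-0.02],[0,0,0],[0,0,0]],"roll":[0,0,0,0,0,0]}'
python3 - <<'E'
from fit import *
S,_=load("side")
a,b=proj("side",[[626,-12,75]])[0].astype(int)
cv2.imwrite("pics/g5.png",crop(S,(a,b),80,80,7))
E
```

```text
clock: 11.85
ee_pos: [626.5, -12.6, 163.2]
ee_rot: [0.248, -3.128, -0.001]
ft_force: [-0.8, 0.6, -1.7]
grip_width: 0.458
gripper_force: 32.0
clock: 12.45
ee_pos: [624.2, -11.5, 130.2]
ee_rot: [0.25, -3.129, -0.001]
ft_force: [0.2, -0.1, -1.3]
grip_width: 0.458
gripper_force: 31.9
```

View pics/g5.png

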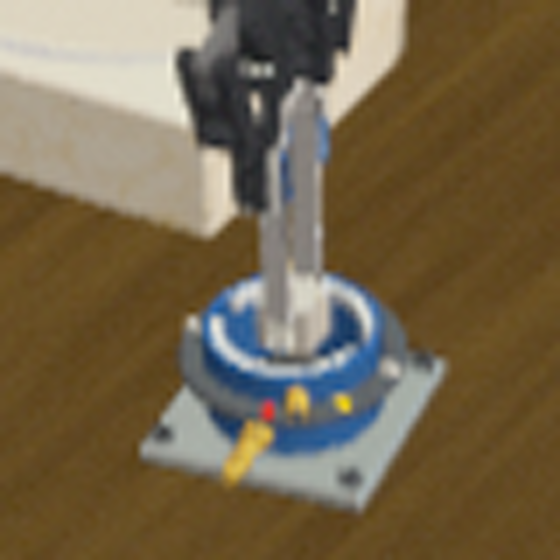

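The block is centred in the canister mouth (crop (295,320)). Lower slowly to floor contact.

```bash
python3 -m handwheel '{"linear":[[0,0,-0.015],[0,0,-0.012],[0,0,-0.005],[0,0,-0.002],[0,0,0],[0,0,0],[0,0,0]],"roll":[0,0,0,0,0,0,0]}'
python3 -m handwheel '{"linear":[[0,0,-0.001],[0,0,-0.001],[0,0,-0.001],[0,0,0],[0,0,0]],"roll":[0,0,0,0,0]}'
```

```text
clock: 13.2
ee_pos: [626.3, -12.0, 98.0]
ee_rot: [-0.25, 3.13, -0.0]
ft_force: [0.0, 0.4, -3.0]
grip_width: 0.458
gripper_force: 31.9
clock: 13.7
ee_pos: [625.7, -11.9, 94.2]
ee_rot: [0.25, -3.131, -0.0]
ft_force: [-0.4, 0.4, -2.3]
grip_width: 0.458
gripper_force: 31.9
```

```bash
python3 -m handwheel '{"linear":[[0,0,-0.001],[0,0,-0.001],[0,0,0],[0,0,0]],"roll":[0,0,0,0]}'
python3 -m handwheel '{"linear":[[0,0,-0.001],[0,0,0],[0,0,0]],"roll":[0,0,0]}'
```

```text
clock: 14.1
ee_pos: [625.7, -11.9, 92.2]
ee_rot: [0.25, -3.131, -0.0]
ft_force: [0.7, -0.4, -2.4]
grip_width: 0.46
gripper_force: 31.9
clock: 14.4
ee_pos: [625.8, -12.0, 91.3]
ee_rot: [0.25, -3.132, -0.0]
ft_force: [-0.4, 0.1, -2.3]
grip_width: 0.46
gripper_force: 31.9
```

```bash
python3 -m handwheel '{"linear":[[0,0,-0.001],[0,0,0],[0,0,0]],"roll":[0,0,0]}'
python3 -m handwheel '{"linear":[[0,0,-0.0005],[0,0,0],[0,0,0]],"roll":[0,0,0]}'
python3 -m handwheel '{"linear":[[0,0,-0.0005],[0,0,0],[0,0,0]],"roll":[0,0,0]}'
```

```text
clock: 14.7
ee_pos: [626.0, -11.9, 91.2]
ee_rot: [-0.25, 3.131, -0.0]
ft_force: [-0.7, 0.5, 2.8]
grip_width: 0.462
gripper_force: 32.4
clock: 15.0
ee_pos: [626.2, -11.9, 91.1]
ee_rot: [-0.25, 3.13, -0.0]
ft_force: [-1.0, 0.4, 5.0]
grip_width: 0.461
gripper_force: 32.8
clock: 15.3
ee_pos: [626.3, -11.8, 91.0]
ee_rot: [-0.25, 3.13, -0.0]
ft_force: [-2.1, 0.7, 5.6]
grip_width: 0.462
gripper_force: 33.1
```

```bash
python3 -m handwheel '{"linear":[[0,0,0],[0,0,0],[0,0,0],[0,0,0],[0,0,0]],"roll":[0,0,0,0,0]}' 0.494 20
python3 -m handwheel '{"linear":[[0,0,0.001],[0,0,0.002],[0,0,0.004],[0,0,0.006],[0,0,0.01],[0,0,0],[0,0,0]],"roll":[0,0,0,0,0,0,0]}'
```

```text
clock: 15.8
ee_pos: [625.6, -12.0, 88.8]
ee_rot: [0.25, -3.131, -0.0]
ft_force: [0.3, -0.3, -0.6]
grip_width: 0.505
gripper_force: 5.2
clock: 16.5
ee_pos: [626.5, -12.1, 113.4]
ee_rot: [-0.25, 3.13, -0.001]
ft_force: [0.0, -0.7, -0.7]
grip_width: 0.505
gripper_force: 5.2
```

```bash
python3 -m handwheel '{"linear":[[0,0,0.01],[0,0,0.02],[0,0,0.02],[0,0,0.01],[0,0,0],[0,0,0]],"roll":[0,0,0,0,0,0]}'
python3 - <<'E'
from fit import *
S,_=load("side")
a,b=proj("side",[[626,-12,85]])[0].astype(int)
cv2.imwrite("pics/g6.png",crop(S,(a,b),80,100,6))
E
```

```text
clock: 17.1
ee_pos: [625.7, -12.0, 172.0]
ee_rot: [0.25, -3.131, -0.0]
ft_force: [-0.3, -0.6, -1.0]
grip_width: 0.506
gripper_force: 5.2
```

View pics/g6.png

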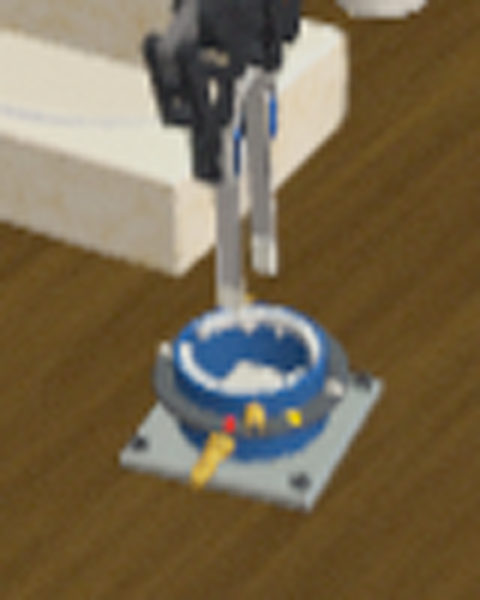

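The block stands on the canister floor (its top shows at (258,375)), and only the tongs' weight remains. Return the tongs to the stand.

```bash
python3 -m handwheel '{"linear":[[-0.003,0.02,0],[-0.006,0.043,0],[-0.0065,0.05,0],[-0.0065,0.05,0],[-0.006,0.045,0],[-0.005,0.038,0],[-0.003,0.022,0],[-0.0008,0.0086,0]],"roll":[0.15,0.15,0.15,0.15,0.15,0.15,0.15,0.15]}'
python3 -m handwheel '{"linear":[[0,0,0],[0,0,0],[0,0,0],[0,0,0]],"roll":[0,0,0,0]}'
python3 - <<'E'
from fit import *
s=r.read_state();e=s['ee_rot'];print(np.degrees(2*np.arctan2(e[1],e[0])))
S,_=load("side")
a,b=proj("side",[[588,265,80]])[0].astype(int)
cv2.imwrite("pics/g7.png",crop(S,(a,b),60,80,7))
E
```

```text
clock: 17.95
ee_pos: [587.5, 266.2, 170.4]
ee_rot: [0.452, -3.106, 0.0]
ft_force: [0.2, -0.5, -0.6]
grip_width: 0.505
gripper_force: 5.2
clock: 18.35
ee_pos: [589.5, 262.3, 172.3]
ee_rot: [0.442, -3.11, 0.0]
ft_force: [0.0, 0.4, -0.2]
grip_width: 0.506
gripper_force: 5.2
-163.80576418127916
```

View pics/g7.png

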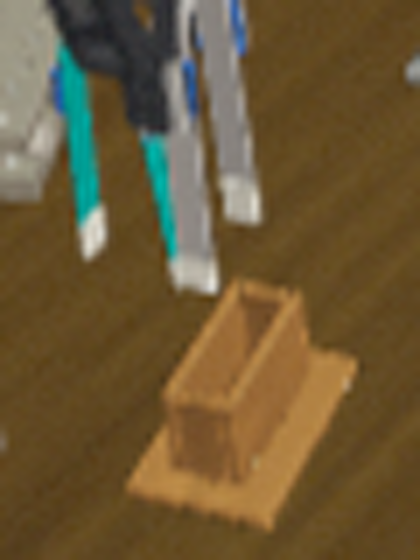

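```bash
python3 -m handwheel '{"linear":[[0,0,0],[0,0,0],[0,0,0],[0,0,0]],"roll":[0,0,0,0]}'
```

```text
clock: 18.8
ee_pos: [589.1, 263.8, 172.4]
ee_rot: [-0.446, 3.11, -0.0]
ft_force: [-0.2, 0.3, -0.5]
grip_width: 0.505
gripper_force: 5.2
```

```bash
python3 -m handwheel '{"linear":[[0,0.0008,-0.015],[0,0,-0.02],[0,0,-0.005],[0,0,0],[0,0,0]],"roll":[0,0,0,0,0]}'
python3 -m handwheel '{"linear":[[0,0,-0.005],[0,0,-0.005],[0,0,-0.005],[0,0,0]],"roll":[0,0,0,0]}'
```

```text
clock: 19.3
ee_pos: [589.1, 264.7, 132.4]
ee_rot: [0.446, -3.11, 0.0]
ft_force: [0.4, 0.4, 0.6]
grip_width: 0.506
gripper_force: 5.2
clock: 19.7
ee_pos: [588.5, 264.4, 116.1]
ee_rot: [0.446, -3.108, 0.001]
ft_force: [-1.1, 0.3, -0.2]
grip_width: 0.508
gripper_force: 5.2
```

```bash
python3 -m handwheel '{"linear":[[0,0,-0.005],[0,0,-0.005],[0,0,-0.005],[0,0,-0.005],[0,0,-0.005],[0,0,-0.003],[0,0,0],[0,0,0]],"roll":[0,0,0,0,0,0,0,0]}'
```

```text
clock: 20.5
ee_pos: [589.1, 264.6, 89.3]
ee_rot: [0.446, -3.11, -0.0]
ft_force: [-0.1, -0.5, -0.7]
grip_width: 0.506
gripper_force: 5.2
```

```bash
python3 -m handwheel '{"linear":[[0,0,-0.002],[0,0,-0.001],[0,0,0]],"roll":[0,0,0]}'
python3 -m handwheel '{"linear":[[0,0,-0.001],[0,0,0],[0,0,0]],"roll":[0,0,0]}'
python3 -m handwheel '{"linear":[[0,0,-0.001],[0,0,0],[0,0,0]],"roll":[0,0,0]}'
python3 -m handwheel '{"linear":[[0,0,-0.001],[0,0,0],[0,0,0]],"roll":[0,0,0]}'
```

```text
clock: 20.8
ee_pos: [589.0, 264.6, 86.2]
ee_rot: [0.446, -3.11, 0.0]
ft_force: [-0.0, 0.2, -2.1]
grip_width: 0.51
gripper_force: 5.2
clock: 21.1
ee_pos: [589.1, 264.6, 85.3]
ee_rot: [0.446, -3.11, 0.0]
ft_force: [0.9, -0.0, -0.7]
grip_width: 0.503
gripper_force: 5.2
clock: 21.4
ee_pos: [589.1, 264.6, 84.2]
ee_rot: [0.446, -3.11, 0.0]
ft_force: [0.0, 0.1, -1.3]
grip_width: 0.503
gripper_force: 5.2
clock: 21.7
ee_pos: [589.0, 264.6, 83.2]
ee_rot: [0.446, -3.11, 0.0]
ft_force: [-0.8, 0.4, -1.5]
grip_width: 0.507
gripper_force: 5.2
```

```bash
python3 -m handwheel '{"linear":[[0,0,-0.001],[0,0,0],[0,0,0]],"roll":[0,0,0]}'
python3 -m handwheel '{"linear":[[0,0,-0.001],[0,0,0],[0,0,0]],"roll":[0,0,0]}'
python3 -m handwheel '{"linear":[[0,0,-0.001],[0,0,0],[0,0,0]],"roll":[0,0,0]}'
```

```text
clock: 22.0
ee_pos: [589.3, 264.7, 82.6]
ee_rot: [-0.446, 3.109, 0.0]
ft_force: [0.7, -0.6, -0.3]
grip_width: 0.507
gripper_force: 5.1
clock: 22.3
ee_pos: [589.6, 265.0, 82.3]
ee_rot: [-0.446, 3.108, 0.001]
ft_force: [-0.8, 1.1, 4.4]
grip_width: 0.503
gripper_force: 3.8
clock: 22.6
ee_pos: [589.3, 265.0, 80.7]
ee_rot: [-0.446, 3.109, 0.001]
ft_force: [-0.4, 0.9, 4.1]
grip_width: 0.507
gripper_force: 3.0
```

Tongs on the pocket floor (contact at the same height as before). Release and rise.

```bash
python3 -m handwheel '{"linear":[[0,0,0.001],[0,0,0],[0,0,0],[0,0,0],[0,0,0],[0,0,0],[0,0,0],[0,0,0]],"roll":[0,0,0,0,0,0,0,0]}' 0.2
python3 -m handwheel '{"linear":[[0,0,0.01],[0,0,0.02],[0,0,0.03],[0,0,0.03],[0,0,0],[0,0,0]],"roll":[0,0,0,0,0,0]}' 0 
python3 - <<'E'
from fit import *
im,d=load("side");Q=cloud("side",d).reshape(-1,3)
m=(np.hypot(Q[:,0]-588,Q[:,1]-265)<40)&(Q[:,2]>60)&(Q[:,2]<150);b=Q[m]
# tongs only: by steel region z<140
for lo,hi in((60,80),(80,100),(100,120),(120,139)):
    k=b[(b[:,2]>lo)&(b[:,2]<hi)];print(lo,len(k),k.mean(0).round(1) if len(k) else "")
_,d0=load("side","side0.npz");Q=cloud("side",d0).reshape(-1,3)
m=(np.hypot(Q[:,0]-588,Q[:,1]-265)<40)&(Q[:,2]>60)&(Q[:,2]<150);b=Q[m]
for lo,hi in((60,80),(80,100),(100,120),(120,139)):
    k=b[(b[:,2]>lo)&(b[:,2]<hi)];print("before",lo,len(k),k.mean(0).round(1))
E
```

```text
clock: 23.4
ee_pos: [589.1, 264.6, 81.3]
ee_rot: [0.446, -3.11, 0.0]
ft_force: [-0.3, 0.3, 0.2]
grip_width: 0.806
gripper_force: 0.0
clock: 24.0
ee_pos: [590.1, 265.0, 173.5]
ee_rot: [-0.445, 3.106, 0.001]
ft_force: [-0.9, 0.2, -0.7]
grip_width: 0.999
gripper_force: 0.0
60 50 [583.5 271.5  70.4]
80 57 [582.9 270.8  90.7]
100 71 [581.5 273.5 109.8]
120 64 [582.5 275.2 130.4]
before 60 52 [583.5 269.6  69.5]
before 80 59 [584.1 266.9  90.4]
before 100 74 [581.8 272.4 110.1]
before 120 60 [582.8 271.8 130.8]
```

```bash
python3 -m handwheel '{"linear":[[-0.003,-0.02,0],[-0.006,-0.035,0],[-0.008,-0.045,0],[-0.008,-0.045,0],[-0.008,-0.045,0],[-0.008,-0.045,0],[-0.008,-0.045,0],[-0.008,-0.045,0]],"roll":[0.15,0.15,0.15,0.15,0.15,0.15,0.15,0.15]}' >/dev/null
python3 -m handwheel '{"linear":[[-0.008,-0.045,0],[-0.008,-0.045,0],[-0.007,-0.04,0],[-0.004,-0.025,0],[0,-0.0085,0],[0,0,0],[0,0,0],[0,0,0]],"roll":[0.15,0.15,0.15,0.15,0.15,0,0,0]}'
python3 -m handwheel '{"linear":[[0,0,-0.03],[0,0,-0.03],[0,0,-0.03],[0,0,0],[0,0,0],[0,0,0]],"roll":[0,0,0,0,0,0]}'
python3 -c "
from rig import r;import numpy as np
e=r.read_state()['ee_rot'];print(np.degrees(2*np.arctan2(e[1],e[0])))"
```

```text
clock: 25.65
ee_pos: [505.2, -222.4, 171.0]
ee_rot: [0.763, -3.047, -0.002]
ft_force: [0.2, 0.6, 0.8]
grip_width: 0.998
gripper_force: 0.0
clock: 26.25
ee_pos: [506.6, -224.1, 83.6]
ee_rot: [-0.761, 3.045, -0.004]
ft_force: [0.5, -0.4, 0.8]
grip_width: 1.0
gripper_force: 0.0
208.07061533650761
```

Over the lid; descend and close.

```bash
python3 -m handwheel '{"linear":[[0,0,-0.02],[0,0,-0.02],[0,0,-0.012],[0,0,-0.006],[0,0,0],[0,0,0],[0,0,0]],"roll":[0,0,0,0,0,0,0]}'
python3 -m handwheel '{"linear":[[0,0,0],[0,0,0],[0,0,0],[0,0,0],[0,0,0],[0,0,0],[0,0,0],[0,0,0]],"roll":[0,0,0,0,0,0,0,0]}' 0.75 30
python3 -m handwheel '{"linear":[[0,0,0],[0,0,0],[0,0,0],[0,0,0],[0,0,0],[0,0,0],[0,0,0],[0,0,0]],"roll":[0,0,0,0,0,0,0,0]}' 1 60
```

```text
clock: 26.95
ee_pos: [506.0, -224.4, 24.6]
ee_rot: [-0.76, 3.047, -0.003]
ft_force: [-0.2, 0.3, -0.2]
grip_width: 0.996
gripper_force: 0.0
clock: 27.75
ee_pos: [505.1, -223.8, 23.3]
ee_rot: [0.761, -3.048, -0.0]
ft_force: [-0.6, -0.4, 0.0]
grip_width: 0.247
gripper_force: 0.0
clock: 28.55
ee_pos: [505.2, -224.0, 23.4]
ee_rot: [-0.76, 3.048, -0.0]
ft_force: [-0.5, -0.7, 1.5]
grip_width: 0.153
gripper_force: 61.5
```

```bash
python3 -m handwheel '{"linear":[[0,0,0.005],[0,0,0.015],[0,0,0.03],[0,0,0.03],[0.01,0.018,0.01],[0.02,0.035,0],[0.022,0.039,0],[0.022,0.039,0]],"roll":[0,0,0,0,-0.4,-0.4,-0.4,-0.4]}'
python3 -m handwheel '{"linear":[[0.022,0.039,0],[0.015,0.026,0],[0.0095,0.016,0],[0,0,0],[0,0,0],[0,0,0],[0,0,0],[0,0,0]],"roll":[-0.4,-0.4,-0.25,0,0,0,0,0]}'
python3 - <<'E'
from fit import *
s=r.read_state();e=s['ee_rot'];print(s['ee_pos'],np.degrees(2*np.arctan2(e[1],e[0])),s['ft_force'])
im,d=load("side");np.savez("s8.npz",im=im,d=d);Q=cloud("side",d).reshape(-1,3)
m=(np.hypot(Q[:,0]-626,Q[:,1]+12)<60)&(Q[:,2]>85)&(Q[:,2]<108)
print(m.sum(),[np.percentile(Q[m,2],p).round(1) for p in(5,50,95)])
E
```

```text
clock: 29.35
ee_pos: [579.8, -91.9, 114.6]
ee_rot: [-0.498, 3.101, -0.001]
ft_force: [0.6, -1.1, -1.8]
grip_width: 0.153
gripper_force: 61.1
clock: 30.15
ee_pos: [625.3, -12.9, 113.5]
ee_rot: [0.329, -3.124, 0.0]
ft_force: [0.5, 0.6, -1.9]
grip_width: 0.151
gripper_force: 61.1
[625.29536072 -12.87240981 113.50641504] -167.96177612740135 [ 0.47331594  0.64625321 -1.91840453]
134 [np.float64(102.0), np.float64(106.7), np.float64(107.9)]
```

```bash
python3 -m handwheel '{"linear":[[0.0003,0.001,-0.01],[0,0,-0.015],[0,0,-0.007],[0,0,0],[0,0,0],[0,0,0]],"roll":[0,0,0,0,0,0]}'
python3 -m handwheel '{"linear":[[0,0,-0.001],[0,0,-0.001],[0,0,0],[0,0,0]],"roll":[0,0,0,0]}'
python3 -m handwheel '{"linear":[[0,0,-0.001],[0,0,-0.001],[0,0,0],[0,0,0]],"roll":[0,0,0,0]}'; python3 -c "
from rig import r;print(r.read_state()['torque'])"
```

```text
clock: 30.8
ee_pos: [626.2, -10.9, 81.7]
ee_rot: [-0.332, 3.123, -0.0]
ft_force: [1.0, -0.8, -1.1]
grip_width: 0.156
gripper_force: 61.0
clock: 31.2
ee_pos: [626.0, -10.9, 79.4]
ee_rot: [-0.332, 3.124, -0.0]
ft_force: [0.8, 0.5, -2.2]
grip_width: 0.153
gripper_force: 61.0
clock: 31.6
ee_pos: [625.8, -10.9, 77.2]
ee_rot: [0.332, -3.124, -0.0]
ft_force: [-0.1, -0.1, -1.5]
grip_width: 0.149
gripper_force: 61.0
[ 0.0418156   0.01622954 -0.04566194]
```

```bash
python3 -m handwheel '{"linear":[[0,-0.0007,0],[0,0,0],[0,0,-0.001],[0,0,-0.001],[0,0,0],[0,0,0]],"roll":[0,0,0,0,0,0]}'
python3 -m handwheel '{"linear":[[0,0,-0.001],[0,0,-0.001],[0,0,0],[0,0,0]],"roll":[0,0,0,0]}'
python3 -m handwheel '{"linear":[[0,0,-0.001],[0,0,-0.001],[0,0,0],[0,0,0]],"roll":[0,0,0,0]}'; python3 -c "
from rig import r;print(r.read_state()['torque'])"
```

```text
clock: 32.2
ee_pos: [625.6, -11.5, 75.0]
ee_rot: [0.332, -3.123, -0.0]
ft_force: [-0.1, -0.2, -2.4]
grip_width: 0.155
gripper_force: 61.1
clock: 32.6
ee_pos: [625.6, -11.5, 72.9]
ee_rot: [0.332, -3.123, -0.0]
ft_force: [-0.3, 1.2, -1.7]
grip_width: 0.149
gripper_force: 61.0
clock: 33.0
ee_pos: [625.7, -11.5, 71.2]
ee_rot: [0.332, -3.124, -0.0]
ft_force: [-2.8, -0.3, -1.9]
grip_width: 0.154
gripper_force: 61.1
[0.11809786 0.47029146 0.00116422]
```

```bash
python3 -m handwheel '{"linear":[[-0.0005,0,0],[0,0,0],[0,0,-0.001],[0,0,-0.001],[0,0,0],[0,0,0]],"roll":[0,0,0,0,0,0]}'
python3 -m handwheel '{"linear":[[0,0,-0.001],[0,0,-0.001],[0,0,0],[0,0,0]],"roll":[0,0,0,0]}'
```

```text
clock: 33.6
ee_pos: [625.5, -11.6, 69.3]
ee_rot: [-0.331, 3.124, -0.0]
ft_force: [0.5, 0.6, -1.1]
grip_width: 0.151
gripper_force: 61.1
clock: 34.0
ee_pos: [625.5, -11.6, 67.1]
ee_rot: [-0.332, 3.124, -0.0]
ft_force: [-0.6, 0.0, -1.8]
grip_width: 0.152
gripper_force: 61.1
```

```bash
python3 -m handwheel '{"linear":[[0,0,-0.001],[0,0,0],[0,0,0]],"roll":[0,0,0]}'
python3 -m handwheel '{"linear":[[0,0,-0.0005],[0,0,0],[0,0,0]],"roll":[0,0,0]}'
python3 -m handwheel '{"linear":[[0,0,-0.0005],[0,0,0],[0,0,0]],"roll":[0,0,0]}'; python3 -c "
from rig import r;print(r.read_state()['torque'])"
```

```text
clock: 34.3
ee_pos: [625.5, -11.6, 66.5]
ee_rot: [-0.331, 3.124, -0.0]
ft_force: [-0.3, -0.1, -0.2]
grip_width: 0.151
gripper_force: 61.3
clock: 34.6
ee_pos: [625.5, -11.6, 66.5]
ee_rot: [-0.331, 3.124, -0.0]
ft_force: [-2.4, 1.0, 1.9]
grip_width: 0.151
gripper_force: 61.7
clock: 34.9
ee_pos: [625.6, -11.6, 66.5]
ee_rot: [-0.332, 3.123, -0.0]
ft_force: [-2.9, 0.6, 4.1]
grip_width: 0.153
gripper_force: 62.1
[ 0.11536387  0.68607194 -0.03506304]
```

Seated at the predicted height (66.5 vs 66.4). Turn clockwise.

```bash
python3 -m handwheel '{"linear":[[0,0,0],[0,0,0],[0,0,0],[0,0,0],[0,0,0],[0,0,0],[0,0,0]],"roll":[-0.4,-0.7,-0.7,-0.7,-0.5,0,0]}'
python3 -c "
from rig import r;import numpy as np
s=r.read_state();e=s['ee_rot'];print(np.degrees(2*np.arctan2(e[1],e[0]))%360,s['torque'])"
```

```text
clock: 35.6
ee_pos: [625.9, -11.3, 66.5]
ee_rot: [0.16, 3.136, 0.001]
ft_force: [-3.0, 0.8, 5.4]
grip_width: 0.152
gripper_force: 62.1
174.15092874862097 [ 0.26370788  0.58860631 -0.17073563]
```

```bash
python3 -m handwheel '{"linear":[[0,0,0],[0,0,0],[0,0,0],[0,0,0],[0,0,0],[0,0,0],[0,0,0],[0,0,0]],"roll":[-0.4,-0.7,-0.7,-0.7,-0.6,-0.4,-0.15,0]}'
python3 -m handwheel '{"linear":[[0,0,0],[0,0,0],[0,0,0]],"roll":[0,0,0]}'
python3 - <<'E'
from fit import *
s=r.read_state();e=s['ee_rot'];print(np.degrees(2*np.arctan2(e[1],e[0]))%360,s['torque'])
# black grip / flange from cameras: white flange index lines & depth
im,d=load("side");Q=cloud("side",d);q=Q.reshape(-1,3)
m=(np.hypot(q[:,0]-626,q[:,1]+12)<46)&(np.hypot(q[:,0]-626,q[:,1]+12)>36)&(q[:,2]>54)&(q[:,2]<72)&(im.reshape(-1,3).min(1)>120)
A=np.c_[q[m][:,:2]-[626,-12],np.ones(m.sum())];c=np.linalg.lstsq(A,q[m][:,2],rcond=None)[0]
print(m.sum(),c.round(3))
hsv=cv2.cvtColor(cv2.resize(im,None,fx=4,fy=4,interpolation=cv2.INTER_CUBIC),cv2.COLOR_RGB2HSV)
mk=cv2.inRange(hsv,(24,150,150),(34,255,255));k,_,st,ce=cv2.connectedComponentsWithStats(mk)
for i in range(1,k):
    w=pix2w("side",(ce[i]+.5)/4-.5,44)-[625.8,-11.9]
    if 35<np.hypot(*w)<65 and st[i,4]>8: print("yellow side",st[i,4],np.hypot(*w).round(1),np.degrees(np.arctan2(w[1],w[0])).round(1))
# index line: dark on flange at z=62, r 36..45
g=cv2.GaussianBlur(im.min(2),(0,0),.6)
for a0 in (152,-28):
  o=[]
  for a in range(a0-24,a0+25,3):
    t=np.radians(a);P=[[625.8+R*np.cos(t),-11.9+R*np.sin(t),62] for R in(38,40,42)]
    uv=proj("side",P).astype(np.float32);o.append((a,int(cv2.remap(g,uv[:,:1],uv[:,1:],cv2.INTER_LINEAR).mean())))
  print(o)
E
```

```text
clock: 36.4
ee_pos: [625.6, -11.9, 66.4]
ee_rot: [0.753, 3.049, -0.001]
ft_force: [-2.8, -0.2, 6.0]
grip_width: 0.154
gripper_force: 62.2
clock: 36.7
ee_pos: [625.6, -11.9, 66.4]
ee_rot: [0.752, 3.049, -0.001]
ft_force: [-3.3, 0.3, 5.4]
grip_width: 0.146
gripper_force: 62.2
152.27469141616558 [0.00695603 0.76095381 0.08065891]
118 [ 6.000e-03 -4.000e-03  6.063e+01]
yellow side 49 54.1 152.5
[(128, 207), (131, 210), (134, 210), (137, 210), (140, 208), (143, 204), (146, 197), (149, 187), (152, 181), (155, 186), (158, 199), (161, 209), (164, 214), (167, 215), (170, 214), (173, 213), (176, 215)]
[(-52, 66), (-49, 101), (-46, 127), (-43, 135), (-40, 111), (-37, 81), (-34, 65), (-31, 55), (-28, 52), (-25, 59), (-22, 78), (-19, 111), (-16, 143), (-13, 163), (-10, 172), (-7, 178), (-4, 180)]
```

The lid's index line is at 152° and the yellow mark at 152.5°, with the flange flat and the grip held. Handing in.

```bash
python3 -c "
from rig import r;print(r.hand_in())"
```

```text
the job is handed in; nothing more can be done
None
```

The job is handed in at 36.7 s of the 72 s allowed: the block stands on the canister floor, the tongs are back in their stand, and the lid is seated at the yellow halfway mark with the gripper still holding it; the verdict was not reported.

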